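Hold the pigment mill's bayonet lid half-turned, short of its lock

ROBOT

A 6-joint arm with a two-finger parallel gripper is mounted at the origin on a cart in front of the work surface, level with it; the furniture and walls round the work are solid. World frame = base frame: x ahead of the robot, y to its left, z up, the work surface at z = 0. Lengths are in m, angles in rad, forces in N, time in s.
With the tool pointing down it reaches from about 0.425 to 0.95 m from the base axis. Payload 3.5 kg.
Tool frame: the origin (TCP) lies midway between the tips of the shut fingers; the grasp point (between the pads) lies 19 mm behind it (ctrl.hold_point_z is the distance from the TCP to the grasp point, in m); z points along the fingers, y is the line along which they close (so a half turn about z gives the same grasp; the last joint's range is limited). The gripper opens to 85 mm and grips with 20 to 120 N. Pads are 22 mm wide; open, the fingers measure 114 mm over their backs; the gripper's body (76 mm by 85 mm) begins 54 mm behind the grasp point. The pads swing forward as they close: fully open they stand 13 mm farther back than shut.
Start: joints at [-0.86, 0.286, 1.577, -0, 1.279, -0.15], TCP at [0.512, -0.44, 0.231] pointing down, gripper open.
Joint ranges: [-2.77, 2.77], [-0.9, 2.22], [0.21, 2.48], [-1.53, 4.67], [0.24, 2.81], [-2.84, 2.84]. Speed limits (rad/s): [2.79, 2.79, 3.14, 3.14, 3.14, 3.14].

INTERFACE

Orientations are given as a unit quaternion [x, y, z, w].
In Python, from plant import readout, cams, sign_off, ctrl gives the robot as it stands. The module is installed in compiled form; this text tells all that it offers.
- The arm moves only by the tool step_arm, never from a script. Its argument "increments" is a list of rows, each a list of 2 entries, a list of its own where there are three numbers: the shift along the world's x, y, z in mm, then the turn, a rotation vector about the world's x, y, z in rad. In form: [[[x, y, z], [rx, ry, rz]], ...]. A call has 1 to 8 rows; each row shifts and turns the commanded pose from where the row before left it; what a row does not reach is not made up. A row lasts 1/12 s, in which the tool goes at most 41.7 mm and 7.16 degrees, less where a joint would pass 70% of its speed; a pose out of reach is approached as far as the arm can. A call is refused whole if a number of a shift passes 41.7 or a number of a turn 0.125, either way. A call with a gripper value outside its range is refused whole. "fingers" is the opening, from -1 (shut) to 1 (fully open), set as the call begins (left out, the last holds). The fingers move at their own pace and stop on an object; "grip_force" is the grip in N (left out, the last holds). Time passes only in rows, so rows that do not move let the fingers close. It gives the time, the measured TCP pose, the force, the opening and the grip force at its end, in the units of the state.
- readout.get_state(): the state, without advancing time (a new reading comes with each control period).
- cams.read_camera(name): name is "scene" or "top" or "wrist"; returns the picture (420x560x3 uint8, red, green, blue); there is no depth.
- cams.get_calibration(name): a dict with "fx", "fy", "cx", "cy" (pixels), "eye" and "rotation" of the camera in the world; the wrist camera has in their place "T_tool_cam" (4x4, takes a point from camera to tool coordinates, whose origin is the TCP and whose axes are the flange's). Camera axes: x right, y up, looking along -z (the intrinsics and any distortion apply to the point x, -y, -z); pixel columns grow to the right and rows downward; lengths in m; the calibration is good to about 2 mm. A picture is of the moment at which its call begins: read the wrist's pose just before it. get_calibration takes no time and is no camera call.
- sign_off(): hands the job in; it is judged then, once.
The state is a dict: "time": time; "qpos": joint angles; "dq": joint speeds; "joint_efforts": joint torques, N m; "eef_pos": TCP position; "tcp_rot": TCP orientation; "contact_force": force on the tool from outside, world axes, zero at the start; "wrist_torque": the same for the moment, N m; "opening": opening from 0.0 (shut) to 1.0 (fully open); "finger_force": force on a finger pad.
Only numpy, scipy, OpenCV 4.12 (cv2) and the standard library are available. Lean on these libraries where they do the work, as an engineer would, in place of code of your own. Each camera call takes 0.05 s, during which the arm holds its last target. There are 200 camera calls.

TASK

Somebody parked a slim glaze bottle in the mouth of the pigment mill: lift it out and stand it upright in the white basket. Then drop the mill's lid into the mouth with its two ears in the open gaps between the hooks, and twist it clockwise (seen from above) against the spring to the yellow half-way marks, never as far as the lock's click. Finish still gripping the lid there, as it springs back when let go; leave the other two bottles and boxes where they are.

Things in the scene. Friction and masses are not known exactly. Their poses are not given: they have to be found in the camera images.
- mill: pigment mill, fixed to the bench: blue round body 132 mm across; origin at the centre of its underside, z up. Round its mouth stand two steel hooks, 41 to 58 mm from the axis, overhang from z = 81 to 88 mm; the lid's ears drop in through the gaps on its own +x and -x axis. Clockwise from each gap (from above) come an orange dog at 17 to 25 deg and the hook from 26 to 90 deg
- mill_mouth (a point): centre of the mill's mouth at rim height, 70 mm above the mill's origin: a bore 58 mm wide, 20 mm deep, in a flat rim 74 mm across
- gap (a point): middle of one of the two like gaps (on the mill's +x axis, 42 mm from the axis, rim height; the other lies across the mouth), with a white mark outside it. An ear dropped in here has 8 deg of play clockwise before it meets the ring's orange dog; anticlockwise it is free for 80 deg
- half_mark (a point): yellow half-way stripe on top of a hook, 42 deg clockwise from the gap (a second one lies across the mouth): the ears shall be held under these stripes
- lock_mark (a point): red lock stripe on top of a hook, 84 deg clockwise from the gap: do not turn this far. Sprung brass catches are met by the ears from about 58 deg on and click in behind them here
- lid: the mill's loose lid, 0.15 kg, upright on the bench: white disc 72 mm across, z = 10 to 18 mm, with two like red ears along its own +x and -x (12 mm wide, ends 46 mm from the axis, z = 10 to 18 mm, white line on top); black plug below, 54 mm across, tapered to 46, 10 mm deep. Origin at the centre of the plug's underside. Fully home it lies 60 mm above the mill's origin
- lid_grip (a point): where to grip the lid: middle of its upright red bar, 42 mm above the lid's origin. The bar is 58 mm long along the lid's x, 12 mm thick along y, and stands from 18 to 54 mm above the lid's origin
- switch (a joint): angle (rad) of the mill's black spring ring with the orange dogs, clockwise from above, 0 at rest. Once an ear has met a dog it turns with the lid and reads 0.14 less than the lid's angle from the gap: 0.59 at the yellow marks, catches met from 0.87, click about 1.3. The spring resists with 0.06 Nm at 0, plus 0.12 Nm per rad, and turns ring and lid back when let go
- parked_bottle: slim grey-blue squeeze bottle of glaze colour, upright in the mill's mouth at the start (its foot on the mouth's floor): body 32 mm across and 54 mm high, cap 28 mm across from z = 53 to 66 mm, above it a thin needle and pin to 109 mm. Origin at the centre of its foot, z up, 0.04 kg. Grip it by the cap
- basket: white slotted plastic basket, empty, fixed to the bench: 130 x 152 mm at the rim, 59 mm high, long side along its own y; flat inner floor 100 x 118 mm, 3 mm above its origin, which is the centre of its underside
- pin_box: plywood pin box 54 x 84 x 29 mm, origin under its centre; leave it
- tip_tin: teal flat tin 70 x 98 x 30 mm, origin under its centre; leave it
- grey_bottle: wide grey-green squeeze bottle, 50 mm across, 110 mm high, origin under its centre; leave it
- ochre_bottle: slim ochre squeeze bottle, 32 mm across, 113 mm high, origin under its centre; leave it
Mind the look-alikes: they are no part of the job. There is more than one size of the parked_bottle; the one meant has the size given above.

How it is judged:
On the way, in this order (a step that is already met when the one before it is completed fails the run):
1. the slim bottle stands upright on the basket's floor, let go (x of parked_bottle in the frame of basket between -0.05 and 0.05 m and y of parked_bottle in the frame of basket between -0.06 and 0.06 m and z of parked_bottle in the frame of basket below 0.012 m and angle between parked_bottle's own z axis and vertical below 0.2 rad and contact force between the fingers and parked_bottle below 0.1 N and linear speed of parked_bottle below 0.05 m/s), for 0.2 s.
2. the lid is fully home in the mill's mouth (horizontal distance between lid and mill below 0.005 m and z of lid in the frame of mill below 0.0635 m and angle between lid's own z axis and vertical below 0.08 rad), for 0.1 s.
At the end, for the whole second after the job is handed in: Slim bottle upright (0.2 rad) on the basket's floor. Lid home (5 mm of the axis, origin under 63.5 mm above the mill's, tilt under 0.08 rad), ears 0.56 to 0.91 rad clockwise of the gaps, ring at 0.38 to 0.87 rad, fingers gripping it with over 3 N (all of step 2 and x of parked_bottle in the frame of basket between -0.05 and 0.05 m and y of parked_bottle in the frame of basket between -0.06 and 0.06 m and z of parked_bottle in the frame of basket below 0.012 m and angle between parked_bottle's own z axis and vertical below 0.2 rad and angle between the x axis of lid and the x axis of mill, either way round between 0.56 and 0.91 rad and value of joint switch between 0.38 and 0.87 rad and contact force between the fingers and lid above 3 N and contact force between the fingers and parked_bottle below 0.1 N); the arm keeps its last pose, push and grip.
It fails at once if the lid is turned on into the lock's catch (spring ring past 0.96 rad) (value of joint switch above 0.96 rad).
It fails at once if the pin box is shifted by more than 30 mm or tipped (distance of pin_box from where it was at the start of the episode above 0.03 m or angle between pin_box's own z axis and vertical above 0.5 rad).
It fails at once if the tip tin is shifted by more than 30 mm or tipped (distance of tip_tin from where it was at the start of the episode above 0.03 m or angle between tip_tin's own z axis and vertical above 0.5 rad).
It fails at once if the grey bottle is shifted by more than 30 mm or tipped (distance of grey_bottle from where it was at the start of the episode above 0.03 m or angle between grey_bottle's own z axis and vertical above 0.5 rad).
It fails at once if the ochre bottle is shifted by more than 30 mm or tipped (distance of ochre_bottle from where it was at the start of the episode above 0.03 m or angle between ochre_bottle's own z axis and vertical above 0.5 rad).
It also fails if it takes over 61 s, if anything falls off the work surface, if the arm or the gripper's body presses on something with over 40 N, if the wrist force passes 120 N, or if a joint passes its speed limit or range.

## Working session

There is one attempt and no reset: what is moved stays moved. The work goes in short steps, Python scripts to look and compute and a tool call to move; the robot and the scene stay as the last step left them, time stands still between calls to the robot, and variables do not carry over. Pictures are saved under pics/ and viewed, at most 10 in all, crops included, and the job is handed in when it is done.

Besides the shell and the picture viewer there is one more tool, called after "Request:" by a JSON object that holds its "api" and its "payload", one argument or row to a line. step_arm: Moves the arm, as the interface text tells. Its arguments: {"type":"object","properties":{"increments":{"type":"array","items":{"type":"array"}},"fingers":{"type":"number"},"grip_force":{"type":"number"}},"required":["increments"]}

```bash
mkdir -p pics
python3 - <<'E'
from plant import readout,cams,ctrl
import cv2,json
s=readout.get_state();print(s, ctrl.hold_point_z)
for n in("scene","top","wrist"):
    im=cams.read_camera(n);cv2.imwrite(f"pics/{n}0.png",im[:,:,::-1]);print(n,cams.get_calibration(n))
E
```

```text
{'time': 0.0, 'qpos': array([-8.60023313e-01,  2.87181099e-01,  1.57818291e+00,  4.34147221e-06,
        1.27861993e+00, -1.50037081e-01]), 'dq': array([-1.88868735e-05,  1.35142745e-03, -5.12499131e-04,  1.07053054e-04,
       -4.01524748e-04, -9.90918183e-04]), 'joint_efforts': array([-5.76031357e-05, -4.05973828e+01, -2.92631882e+01, -2.26587467e-04,
        5.77176586e-03, -3.40164867e-06]), 'eef_pos': array([ 0.5114656 , -0.43946727,  0.2299337 ]), 'tcp_rot': array([ 9.08796435e-01,  4.17238074e-01, -3.28848797e-04, -1.14953307e-03]), 'contact_force': array([-0.11796261,  0.42450074,  0.40956288]), 'wrist_torque': array([ 2.73541519e-02,  2.54101618e-05, -3.49389483e-02]), 'finger_force': 0.0, 'opening': 0.9999336805847302} 0.0187
scene {'fx': 395.6500214047995, 'fy': 395.6500214047995, 'cx': 278.365927530941, 'cy': 216.24155720452583, 'eye': array([0.03089411, 0.28722997, 0.66604738]), 'rotation': array([-0.19815652,  0.34040544,  0.79109054, -0.46801056])}
top {'fx': 462.24509359992214, 'fy': 462.24509359992214, 'cx': 280.9825974017148, 'cy': 209.57477632357808, 'eye': array([0.40806699, 0.00469009, 1.16374363]), 'rotation': array([ 0.0454825 , -0.05146014, -0.70307399,  0.70779245])}
wrist {'fx': 338.15838170785787, 'fy': 338.15838170785787, 'cx': 280.5099523429391, 'cy': 214.21851751797053, 'T_tool_cam': array([[ 3.68015671e-05,  9.54963152e-01,  2.96724414e-01,
         7.58155670e-02],
       [ 9.99999981e-01, -9.17145502e-05,  1.71143482e-04,
         8.65083185e-04],
       [ 1.90649665e-04,  2.96724402e-01, -9.54963137e-01,
        -1.43848184e-01],
       [ 0.00000000e+00,  0.00000000e+00,  0.00000000e+00,
         1.00000000e+00]])}
```

View pics/top0.png

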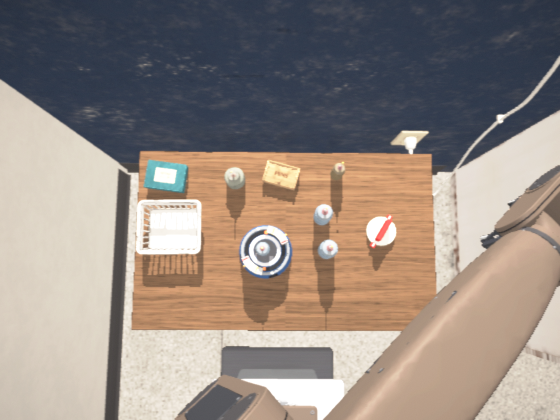

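View pics/scene0.png

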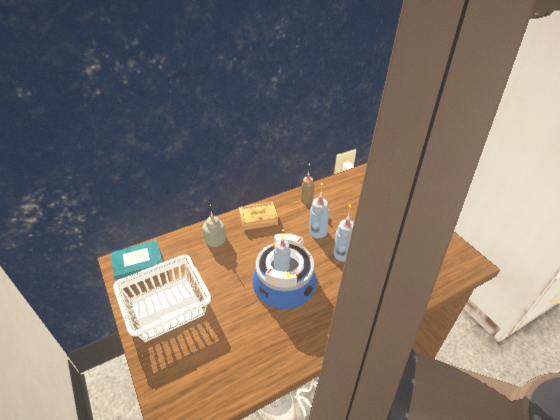

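Top view: the mill is at (265,251) with a slim bottle in its mouth at (263,246). Look-alikes for that bottle are the free-standing blue bottles at (323,214) and (328,249), the ochre one at (339,170) and the grey one at (234,178). The one in the mill's mouth is my choice. The basket is at (169,228) and the lid at (381,231) with its bar slanted. The scene view agrees, with the parked bottle at (282,255), but the arm hides the lid.

```bash
cat > h.py <<'E'
import numpy as np,cv2
from scipy.spatial.transform import Rotation as R
from plant import readout,cams
def cam(n,s=None):
    c=cams.get_calibration(n)
    if n!="wrist": return c,np.array(c['eye']),R.from_quat(c['rotation']).as_matrix()
    s=s or readout.get_state();T=np.eye(4);T[:3,:3]=R.from_quat(s['tcp_rot']).as_matrix();T[:3,3]=s['eef_pos']
    T=T@c['T_tool_cam'];return c,T[:3,3],T[:3,:3]
def ray(K,u,v):
    c,e,M=K;d=M@np.array([(u-c['cx'])/c['fx'],-(v-c['cy'])/c['fy'],-1]);return e,d/np.linalg.norm(d)
def atz(K,u,v,z):
    e,d=ray(K,u,v);return e+d*(z-e[2])/d[2]
def proj(K,p):
    c,e,M=K;q=(np.asarray(p)-e)@M;return np.c_[c['cx']+c['fx']*q[...,0]/-q[...,2],c['cy']-c['fy']*q[...,1]/-q[...,2]]
def tri(*rs):
    A=0;b=0
    for e,d in rs:
        P=np.eye(3)-np.outer(d,d);A=A+P;b=b+P@e
    return np.linalg.solve(A,b)
def snap(name,f):
    s=readout.get_state();im=cams.read_camera(name)[:,:,::-1].copy();cv2.imwrite(f,im);return cam(name,s),im
E
python3 - <<'E'
from h import *
K=cam("top");np.set_printoptions(precision=4,suppress=True)
for n,u,v,z in[("mill",265,251,.04),("millrim",265,250,.07),("bottle top",263,246,.1),("basket rim",169,228,.059),("lid",381,231,.018),("lidbar",382,231,.054),("ba",323,214,.06),("bb",328,249,.06),("grey",234,178,.06),("ochre",339,170,.06),("pin",281,175,.029),("tin",166,176,.03)]:
    print(n,atz(K,u,v,z))
for p in((139,202),(202,202),(202,254),(137,254)):print(atz(K,*p,.059))
im=cv2.imread("pics/top0.png")
a=cv2.resize(im[215:290,225:305],None,fx=5,fy=5,interpolation=3);b=cv2.resize(im[195:270,341:421],None,fx=5,fy=5,interpolation=3)
cv2.imwrite("pics/crop0.png",np.hstack([a,b]))
w=readout.get_state();print(R.from_quat(w['tcp_rot']).as_matrix())
E
```

```text
mill [0.4616 0.0338 0.04  ]
millrim [0.4626 0.033  0.07  ]
bottle top [0.4702 0.0369 0.1   ]
basket rim [0.5141 0.2637 0.059 ]
lid [ 0.5142 -0.254   0.018 ]
lidbar [ 0.5109 -0.2483  0.054 ]
ba [ 0.5505 -0.1055  0.06  ]
bb [ 0.4664 -0.1169  0.06  ]
grey [0.6372 0.1105 0.06  ]
ochre [ 0.6591 -0.1453  0.06  ]
pin [ 0.6522 -0.004   0.029 ]
tin [0.6471 0.283  0.03  ]
[0.5766 0.3383 0.059 ]
[0.5777 0.1866 0.059 ]
[0.4526 0.1829 0.059 ]
[0.4516 0.337  0.059 ]
[[ 0.6518  0.7584 -0.0012]
 [ 0.7584 -0.6518  0.0014]
 [ 0.0003 -0.0018 -1.    ]]
```

View pics/crop0.png

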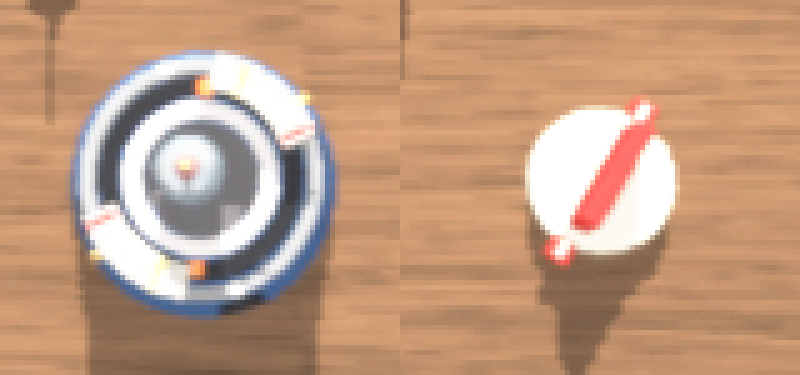

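The crop shows the slim bottle standing off-centre in the mouth, towards the upper left, with its cap at (185,165). The orange dogs are at (203,87) and (198,267), so the gaps lie about 20° anticlockwise of image up and down. The lid's bar runs about -31° from world +x. Next I look at both from above with the wrist camera.

Request:
{"api": "step_arm", "payload": {
  "increments": [
    [[0,23,0],[0,0,-0.1075]],
    [[0,23,0],[0,0,-0.1075]],
    [[0,23,0],[0,0,-0.1075]],
    [[0,23,0],[0,0,-0.1075]],
    [[0,23,0],[0,0,-0.1075]],
    [[0,23,0],[0,0,-0.1075]],
    [[0,23,0],[0,0,-0.1075]],
    [[0,23,0],[0,0,-0.1075]]
  ]
}}

```text
time: 0.82
eef_pos: [0.5115, -0.2547, 0.2309]
tcp_rot: [1.0, -0.002, -0.0, -0.0]
contact_force: [0.5, 0.3, 0.4]
opening: 0.999
finger_force: 0.0
```

Run:
```python
from h import *
snap("wrist","pics/wl1.png");print(readout.get_state()['eef_pos'],readout.get_state()['tcp_rot'])
np.save("s1.npy",readout.get_state(),allow_pickle=True)
```

```text
[ 0.51158374 -0.25087324  0.23075409] [ 9.99992937e-01 -3.16530761e-03 -5.30826342e-04 -1.95585579e-03]
```

Request:
{"api": "step_arm", "payload": {
  "increments": [
    [[-6,36,0],[0,0,0]],
    [[-6,36,0],[0,0,0]],
    [[-6,36,0],[0,0,0]],
    [[-6,36,0],[0,0,0]],
    [[-6,36,0],[0,0,0]],
    [[-6,36,0],[0,0,0]],
    [[-6,36,0],[0,0,0]],
    [[-6,36,0],[0,0,0]]
  ]
}}

```text
time: 1.53
eef_pos: [0.4632, 0.0336, 0.2312]
tcp_rot: [1.0, 0.0, 0.0, -0.0]
contact_force: [-0.3, -0.2, -0.6]
opening: 0.999
finger_force: 0.0
```

Run:
```python
from h import *
K,b=snap("wrist","pics/wm1.png");s=readout.get_state();print(s['eef_pos'],s['tcp_rot'])
np.save("s2.npy",s,allow_pickle=True)
a=cv2.imread("pics/wl1.png")
cv2.imwrite("pics/both1.png",np.vstack([a[:,:],b[:,:]])[:, :]) if 0 else None
```

```text
[0.46176026 0.03882241 0.23101181] [ 9.99993325e-01  2.64965283e-03 -6.53364936e-04 -2.42951710e-03]
```

View pics/wl1.png

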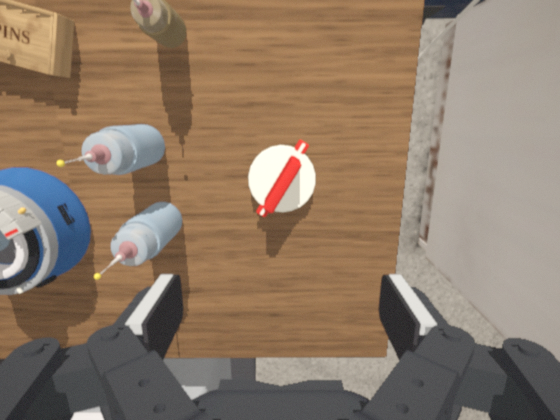

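View pics/wm1.png

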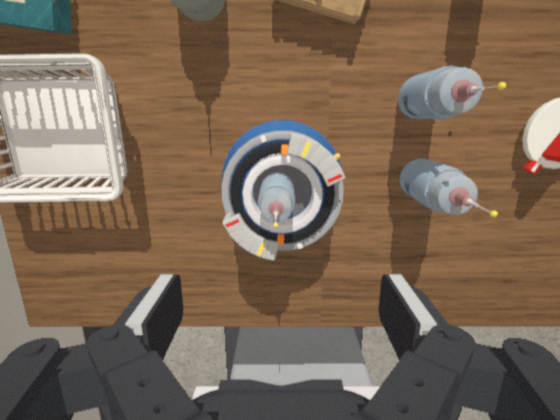

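The first wrist picture shows the lid: disc centre about (282,178), bar from (270,208) to (297,158). The second shows the mill with dogs at (284,150) and (281,239), yellow stripes at (306,148) and (262,248), and the parked bottle's cap at about (277,208). The other blue bottles stand clear on the bench. Next come settled pictures from two places, to triangulate these features.

Request:
{"api": "step_arm", "payload": {
  "increments": [
    [[0,0,0],[0,0,0]],
    [[0,0,0],[0,0,0]],
    [[0,0,0],[0,0,0]],
    [[0,0,0],[0,0,0]]
  ]
}}

```text
time: 1.92
eef_pos: [0.4642, 0.0308, 0.2313]
tcp_rot: [1.0, -0.0, -0.0, 0.0]
contact_force: [1.1, -0.8, 0.9]
opening: 1.001
finger_force: 0.0
```

Run:
```python
from h import *
s=readout.get_state();K,b=snap("wrist","pics/wm2.png");print(s['eef_pos'],readout.get_state()['eef_pos']);np.save("s3.npy",s,allow_pickle=True)
```

```text
[0.46418548 0.03083645 0.2312589 ] [0.46418425 0.03081343 0.23121248]
```

Request:
{"api": "step_arm", "payload": {
  "increments": [
    [[20,20,0],[0,0,0]],
    [[20,20,0],[0,0,0]],
    [[20,20,0],[0,0,0]],
    [[0,0,0],[0,0,0]],
    [[0,0,0],[0,0,0]],
    [[0,0,0],[0,0,0]],
    [[0,0,0],[0,0,0]]
  ]
}}

```text
time: 2.55
eef_pos: [0.5235, 0.091, 0.2311]
tcp_rot: [1.0, -0.0, -0.0, 0.0]
contact_force: [0.1, 0.2, 0.4]
opening: 1.001
finger_force: 0.0
```

```bash
cat > seg.py <<'E'
from h import *
def blobs(im,kind,amin=8):
    h=cv2.cvtColor(im,cv2.COLOR_BGR2HSV)
    lo,hi={'orange':((8,190,150),(16,255,255)),'yellow':((22,120,150),(34,255,255)),'red':((0,190,120),(4,255,255))}[kind]
    n,_,st,ce=cv2.connectedComponentsWithStats(cv2.inRange(h,lo,hi))
    return [(np.round(ce[i],1).tolist(),int(st[i,4])) for i in range(1,n) if st[i,4]>=amin]
E
python3 - <<'E'
from seg import *
s=readout.get_state();K,b=snap("wrist","pics/wm3.png");print(s['eef_pos'],readout.get_state()['eef_pos']);np.save("s4.npy",s,allow_pickle=True)
for f in("wm2","wm3"):
    im=cv2.imread(f"pics/{f}.png")[:340]
    for k in('orange','yellow','red'):print(f,k,blobs(im,k))
a,b=[cv2.imread(f"pics/{f}.png") for f in("wm2","wm3")]
def crop(i,u,v):return cv2.resize(i[v-80:v+80,u-80:u+80],None,fx=2.5,fy=2.5,interpolation=2)
b_=b[:340]
cv2.imwrite("pics/mill23.png",np.hstack([crop(a,282,190),crop(b,342,255)]))
E
```

```text
[0.52349985 0.09103896 0.23109553] [0.52348428 0.09109575 0.23123193]
wm2 orange [([280.4, 149.9], 28), ([277.5, 239.7], 43)]
wm2 yellow [([496.6, 86.4], 57), ([302.3, 149.8], 47), ([489.6, 214.1], 45), ([271.5, 226.0], 12), ([257.9, 249.4], 39)]
wm2 red [([552.5, 149.5], 323), ([525.9, 165.7], 61)]
wm3 orange [([345.8, 214.1], 54), ([337.4, 294.2], 45)]
wm3 yellow [([369.1, 217.4], 42), ([554.6, 288.8], 43), ([321.3, 306.4], 37), ([354.7, 303.3], 18)]
wm3 red []
```

View pics/mill23.png

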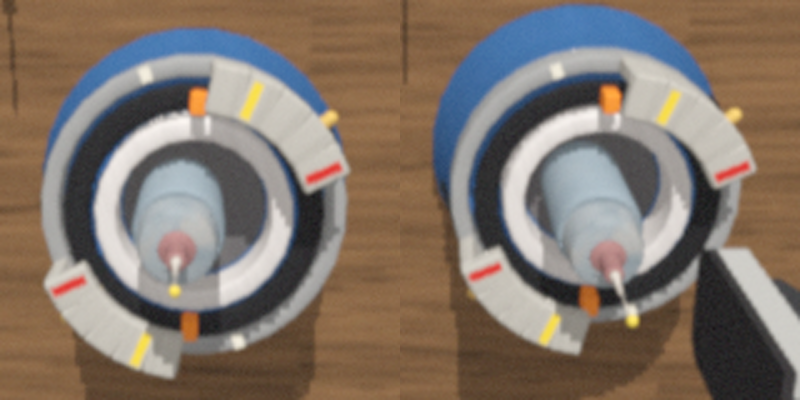

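Both views show the parked bottle (pink nozzle at (177,246) in the left crop), yellow stripes, red lock stripes, dogs, and the white gap marks at (145,72) and (237,341). Next I triangulate them.

Run:
```python
from seg import *
np.set_printoptions(precision=4,suppress=True)
s=[np.load(f"s{i}.npy",allow_pickle=True).item() for i in(3,4)]
Ks=[cam("wrist",x) for x in s]
P={}
for n,a,b in[("dogA",(280.4,149.9),(345.8,214.1)),("dogB",(277.5,239.7),(337.4,294.2)),("yA",(302.3,149.8),(369.1,217.4)),("yB",(257.9,249.4),(321.3,306.4)),
 ("pin",(271.5,226),(354.7,303.3)),("nozzle",(272.8,208.4),(343.2,278.2)),("markA",(260,139),(324.8,203))]:
    P[n]=tri(ray(Ks[0],*a),ray(Ks[1],*b));print(n,P[n],proj(Ks[0],P[n])-a)
for a,b,off in(("yA","yB",42),("dogA","dogB",21)):
    d=P[a]-P[b];ang=np.degrees(np.arctan2(d[1],d[0]));print(a,"centre",(P[a]+P[b])/2,"gap deg",ang+off,"dist",np.linalg.norm(d[:2]))
c=(P["yA"]+P["yB"])/2
for n,u,v in(("mA",260,139),("mB",296.8,246.4)):
    p=atz(Ks[0],u,v,.072);d=p-c;print(n,p,np.degrees(np.arctan2(d[1],d[0])),np.hypot(*d[:2]))
# basket + lid from top image w/ blob
K,im=cam("top"),cv2.imread("pics/top0.png")
print("lidred top",[x for x in blobs(im,'red',10)])
im=cv2.imread("pics/wl1.png")[:340];print("lidred wr",blobs(im,'red',10))
```

```text
dogA [0.5067 0.0302 0.0756] [[ 0.2076 -0.2187]]
dogB [0.4211 0.0331 0.0727] [[ 0.0791 -0.0873]]
yA [0.5082 0.0121 0.0898] [[ 0.0221 -0.0225]]
yB [0.4182 0.0511 0.0898] [[-0.1233  0.1376]]
pin [0.4651 0.0365 0.1594] [[-0.1487  0.1599]]
nozzle [0.4653 0.0372 0.12  ] [[-1.0281  1.0354]]
markA [0.5151 0.0486 0.0665] [[-0.0308  0.0326]]
yA centre [0.4632 0.0316 0.0898] gap deg 18.556637980194655 dist 0.09811232466677244
dogA centre [0.4639 0.0316 0.0742] gap deg 19.00974805031873 dist 0.08561313056117088
mA [0.5156 0.0482 0.072 ] 17.655296990612133 0.054961195458921364
mB [0.4138 0.0146 0.072 ] -161.01526243604752 0.05225527246298065
lidred top []
lidred wr [([283.9, 171.9], 50), ([292.0, 174.5], 48), ([274.8, 196.8], 186)]
```

Request:
{"api": "step_arm", "payload": {
  "increments": [
    [[-19,-18,0],[0,0,0]],
    [[-19,-18,0],[0,0,0]],
    [[-20,-18,0],[0,0,0]],
    [[0,0,0],[0,0,0]],
    [[0,0,0],[0,0,0]],
    [[0,0,-20],[0,0,0]],
    [[0,0,-30],[0,0,0]],
    [[0,0,-30],[0,0,0]]
  ]
}}

```text
time: 3.27
eef_pos: [0.4676, 0.0381, 0.1522]
tcp_rot: [1.0, 0.0, 0.003, 0.0]
contact_force: [0.3, 0.7, -0.2]
opening: 1.0
finger_force: 0.0
```

Request:
{"api": "step_arm", "payload": {
  "increments": [
    [[0,0,-30],[0,0,0]],
    [[0,0,-20],[0,0,0]],
    [[0,0,-10],[0,0,0]],
    [[0,0,0],[0,0,0]],
    [[0,0,0],[0,0,0]]
  ]
}}

```text
time: 3.68
eef_pos: [0.4666, 0.0381, 0.0918]
tcp_rot: [1.0, 0.0, 0.0, -0.0]
contact_force: [0.6, -0.2, 0.2]
opening: 1.001
finger_force: 0.0
```

Request:
{"api": "step_arm", "payload": {
  "increments": [
    [[0,0,0],[0,0,0]],
    [[0,0,0],[0,0,0]],
    [[0,0,0],[0,0,0]],
    [[0,0,0],[0,0,0]],
    [[0,0,0],[0,0,0]],
    [[0,0,0],[0,0,0]],
    [[0,0,0],[0,0,0]],
    [[0,0,0],[0,0,0]]
  ],
  "fingers": -1,
  "grip_force": 25
}}

```text
time: 4.35
eef_pos: [0.4667, 0.038, 0.0923]
tcp_rot: [1.0, 0.0, 0.001, 0.0]
contact_force: [-0.3, 0.6, 5.7]
opening: 0.347
finger_force: 24.8
```

Request:
{"api": "step_arm", "payload": {
  "increments": [
    [[0,0,20],[0,0,0]],
    [[0,0,30],[0,0,0]],
    [[0,0,30],[0,0,0]],
    [[0,0,10],[0,0,0]],
    [[8,34,0],[0,0,0]],
    [[8,38,0],[0,0,0]],
    [[8,38,0],[0,0,0]],
    [[8,38,0],[0,0,0]]
  ]
}}

```text
time: 5.02
eef_pos: [0.4975, 0.1874, 0.1802]
tcp_rot: [1.0, -0.0, -0.001, 0.0]
contact_force: [1.0, 0.6, -0.9]
opening: 0.345
finger_force: 25.0
```

Request:
{"api": "step_arm", "payload": {
  "increments": [
    [[8,38,0],[0,0,0]],
    [[8,38,0],[0,0,0]],
    [[0,0,0],[0,0,0]],
    [[0,0,0],[0,0,0]],
    [[0,0,0],[0,0,0]]
  ]
}}

```text
time: 5.43
eef_pos: [0.5131, 0.2618, 0.1798]
tcp_rot: [1.0, 0.001, -0.001, 0.001]
contact_force: [-0.6, -0.3, -0.8]
opening: 0.344
finger_force: 25.1
```

Run:
```python
from h import *
np.set_printoptions(precision=4,suppress=True)
s=readout.get_state();K,b=snap("wrist","pics/wb.png");_,t=snap("scene","pics/sb.png");print(s['eef_pos'],s['opening'],s['finger_force'])
for x in(-.065,.065):
  for y in(-.076,.076):print(proj(K,[.5146+x,.2612+y,.059]),end=' ')
cv2.imwrite("pics/b1.png",np.hstack([cv2.resize(b,(400,300)),t[100:400,60:460]]))
```

```text
[0.5131 0.2618 0.1798] 0.3441187423321803 25.06595676764846
[[367.614  277.2116]] [[192.988  277.0726]] [[381.1295 122.671 ]] [[179.9348 122.355 ]]
```

View pics/b1.png

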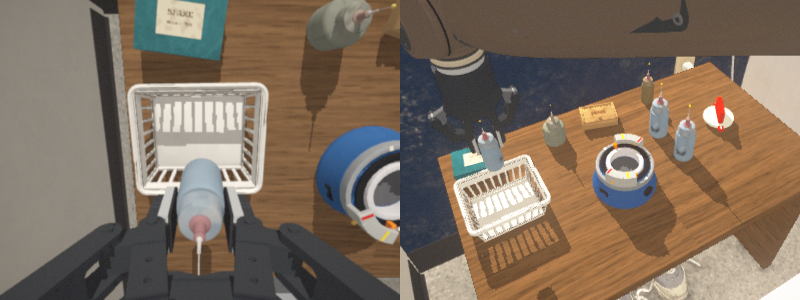

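The bottle hangs upright between the fingers over the basket, whose rim corners sit where predicted (within about 3 mm). Now I lower it in.

Request:
{"api": "step_arm", "payload": {
  "increments": [
    [[0,0,-30],[0,0,0]],
    [[0,0,-35],[0,0,0]],
    [[0,0,-35],[0,0,0]],
    [[0,0,-20],[0,0,0]],
    [[0,0,-8],[0,0,0]],
    [[0,0,-4],[0,0,0]],
    [[0,0,0],[0,0,0]],
    [[0,0,0],[0,0,0]]
  ]
}}

```text
time: 6.2
eef_pos: [0.5153, 0.262, 0.0511]
tcp_rot: [1.0, 0.0, 0.002, -0.0]
contact_force: [0.4, 0.3, -0.0]
opening: 0.342
finger_force: 25.1
```

Request:
{"api": "step_arm", "payload": {
  "increments": [
    [[0,0,-1],[0,0,0]],
    [[0,0,-1],[0,0,0]],
    [[0,0,0],[0,0,0]]
  ]
}}

```text
time: 6.45
eef_pos: [0.5146, 0.2623, 0.0484]
tcp_rot: [1.0, 0.0, 0.001, -0.0]
contact_force: [-1.2, 1.0, -0.6]
opening: 0.347
finger_force: 25.1
```

Request:
{"api": "step_arm", "payload": {
  "increments": [
    [[0,0,-1],[0,0,0]],
    [[0,0,-1],[0,0,0]],
    [[0,0,-1],[0,0,0]],
    [[0,0,-1],[0,0,0]],
    [[0,0,0],[0,0,0]],
    [[0,0,0],[0,0,0]]
  ]
}}

```text
time: 6.95
eef_pos: [0.5148, 0.2622, 0.045]
tcp_rot: [1.0, 0.001, 0.001, -0.0]
contact_force: [-2.1, -1.4, 6.7]
opening: 0.347
finger_force: 25.7
```

Request:
{"api": "step_arm", "payload": {
  "increments": [
    [[0,0,0],[0,0,0]],
    [[0,0,0],[0,0,0]],
    [[0,0,0],[0,0,0]],
    [[0,0,0],[0,0,0]],
    [[0,0,0],[0,0,0]]
  ],
  "fingers": 0.3
}}

```text
time: 7.37
eef_pos: [0.5136, 0.262, 0.0429]
tcp_rot: [1.0, 0.0, -0.0, 0.0]
contact_force: [0.2, 0.1, -0.7]
opening: 0.644
finger_force: 0.0
```

Request:
{"api": "step_arm", "payload": {
  "increments": [
    [[0,0,10],[0,0,0]],
    [[0,0,30],[0,0,0]],
    [[0,0,30],[0,0,0]],
    [[0,0,40],[0,0,0]],
    [[0,0,40],[0,0,0]],
    [[0,0,30],[0,0,0]],
    [[0,-20,6],[0,0,0]],
    [[0,-35,0],[0,0,0]]
  ]
}}

```text
time: 8.03
eef_pos: [0.5158, 0.209, 0.235]
tcp_rot: [1.0, 0.002, 0.005, -0.001]
contact_force: [0.8, -1.2, -0.5]
opening: 0.65
finger_force: 0.0
```

Run:
```python
from h import *
K,b=snap("wrist","pics/wb2.png");_,t=snap("top","pics/tb2.png")
print(readout.get_state()['time'])
cv2.imwrite("pics/b2.png",np.hstack([cv2.resize(b,(400,300)),cv2.resize(t[180:290,100:247],(400,300))]))
```

```text
8.1333
```

View pics/b2.png

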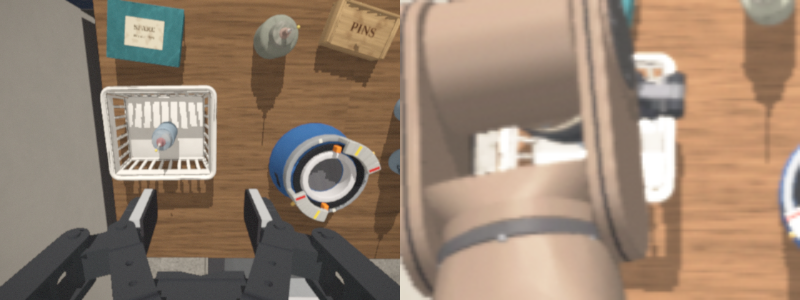

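The left picture shows the bottle upright in the basket at (165,137), let go. The mill's mouth at (325,175) is empty. Now to the lid, with pictures from two places.

Request:
{"api": "step_arm", "payload": {
  "increments": [
    [[0,-41,0],[0,0,0]],
    [[0,-41,0],[0,0,0]],
    [[0,-41,0],[0,0,0]],
    [[0,-41,0],[0,0,0]],
    [[0,-41,0],[0,0,0]],
    [[0,-41,0],[0,0,0]],
    [[0,-41,0],[0,0,0]],
    [[0,-41,0],[0,0,0]]
  ],
  "fingers": 1
}}

```text
time: 8.8
eef_pos: [0.5136, -0.1224, 0.2297]
tcp_rot: [1.0, 0.0, 0.0, -0.0]
contact_force: [0.5, 0.6, 0.5]
opening: 1.003
finger_force: 0.0
```

Request:
{"api": "step_arm", "payload": {
  "increments": [
    [[0,-41,0],[0,0,0]],
    [[0,-41,0],[0,0,0]],
    [[0,0,-20],[0,0,0]],
    [[0,0,0],[0,0,0]],
    [[0,0,0],[0,0,0]],
    [[0,0,0],[0,0,0]],
    [[0,0,0],[0,0,0]]
  ]
}}

```text
time: 9.38
eef_pos: [0.5144, -0.2018, 0.2102]
tcp_rot: [1.0, 0.001, 0.001, 0.0]
contact_force: [-0.4, 0.2, 0.5]
opening: 0.999
finger_force: 0.0
```

Run:
```python
from h import *
s=readout.get_state();snap("wrist","pics/l1.png");np.save("l1.npy",s,allow_pickle=True);print(s['eef_pos'])
```

```text
[ 0.51441984 -0.2017716   0.21023639]
```

Request:
{"api": "step_arm", "payload": {
  "increments": [
    [[-10,-30,0],[0,0,-0.125]],
    [[-10,-30,0],[0,0,-0.125]],
    [[0,-20,0],[0,0,-0.125]],
    [[0,0,0],[0,0,-0.125]],
    [[0,0,0],[0,0,0]],
    [[0,0,0],[0,0,0]],
    [[0,0,0],[0,0,0]],
    [[0,0,0],[0,0,0]]
  ]
}}

```text
time: 10.1
eef_pos: [0.4942, -0.282, 0.2095]
tcp_rot: [0.969, -0.245, 0.0, 0.0]
contact_force: [0.5, -0.1, 0.4]
opening: 1.0
finger_force: 0.0
```

```bash
cat > lid.py <<'E'
from h import *
np.set_printoptions(precision=4,suppress=True)
s=readout.get_state();snap("wrist","pics/l2.png");np.save("l2.npy",s,allow_pickle=True);print(s['eef_pos'],R.from_quat(s['tcp_rot']).as_euler('zyx'))
ims=[];Ks=[];rs=[];bs=[]
for i in(1,2):
    im=cv2.imread(f"pics/l{i}.png");K=cam("wrist",np.load(f"l{i}.npy",allow_pickle=True).item());h=cv2.cvtColor(im,cv2.COLOR_BGR2HSV)
    red=cv2.inRange(h,(0,170,90),(6,255,255))|cv2.inRange(h,(174,170,90),(180,255,255))
    wh=cv2.inRange(h,(0,0,150),(180,60,255))
    g=proj(K,np.array([[.513,-.252,.018]]))[0];m=np.zeros_like(red);cv2.circle(m,tuple(int(x) for x in g),75,255,-1)
    red&=m;wh&=m
    n,l,st,ce=cv2.connectedComponentsWithStats(wh|red);k=1+np.argmax(st[1:,4])
    body=np.uint8(l==k)*255
    el=cv2.fitEllipse(cv2.convexHull(cv2.findContours(cv2.morphologyEx(body&~0,cv2.MORPH_OPEN,cv2.getStructuringElement(2,(25,25))),0,1)[0][0]))
    ys,xs=np.nonzero(red&body);p=np.c_[xs,ys].astype(np.float32);c,e,V=cv2.PCACompute2(p,None)[0],0,cv2.PCACompute2(p,None)[1]
    print(i,"guess",g,"ellipse",el,"red n",len(p),c,V[0], "disc@.018",atz(K,*el[0],.018))
    # ear tips: extremes of red along the PCA axis
    t=(p-c)@V[0];a,b=p[t>t.max()-3].mean(0),p[t<t.min()+3].mean(0)
    A,B=atz(K,*a,.018),atz(K,*b,.018);d=A-B;print(" tips",a,b,(A+B)/2,np.linalg.norm(d),np.degrees(np.arctan2(d[1],d[0])))
    rs.append(ray(K,*el[0]));bs.append((ray(K,*a),ray(K,*b)))
    u,v=[int(x) for x in g];cr=cv2.resize(im[max(0,v-60):v+60,u-60:u+60],(400,400),interpolation=2);ims.append(cr)
print("disc tri",tri(*rs));cv2.imwrite("pics/lidc.png",np.hstack(ims))
E
python3 lid.py
```

```text
[ 0.4942 -0.282   0.2095] [0.4958 0.0002 3.1415]Traceback (most recent call last):
  File "lid.py", line 13, in <module>
    el=cv2.fitEllipse(cv2.convexHull(cv2.findContours(cv2.morphologyEx(body&~0,cv2.MORPH_OPEN,cv2.getStructuringElement(2,(25,25))),0,1)[0][0]))
                                                                       ~~~~^~~
OverflowError: Python integer -1 out of bounds for uint8
```

```bash
sed -i 's/body&~0/body/' lid.py; python3 lid.py
```

```text
[ 0.4942 -0.2821  0.2095] [0.4964 0.0002 3.1415]
1 guess [329.6208 189.7434] ellipse ((318.9333801269531, 176.00125122070312), (35.40779113769531, 56.960243225097656), 34.51372528076172) red n 1084 [[336.3275 192.5637]] [-0.5425  0.8401] disc@.018 [ 0.5271 -0.2406  0.018 ]
 tips [313.5714 224.2857] [352.2553 167.7021] [ 0.5057 -0.2552  0.018 ] 0.07015548844793051 148.43090373558542Traceback (most recent call last):
  File "lid.py", line 14, in <module>
    ys,xs=np.nonzero(red&body);p=np.c_[xs,ys].astype(np.float32);c,e,V=cv2.PCACompute2(p,None)[0],0,cv2.PCACompute2(p,None)[1]
                                                                       ~~~~~~~~~~~~~~~^^^^^^^^
cv2.error: OpenCV(4.12.0) /io/opencv/modules/core/src/matmul.dispatch.cpp:788: error: (-215:Assertion failed) nsamples > 0 in function 'calcCovarMatrix'
```

Run:
```python
from h import *
o=[]
for i in(1,2):
    im=cv2.imread(f"pics/l{i}.png");K=cam("wrist",np.load(f"l{i}.npy",allow_pickle=True).item())
    u,v=[int(x) for x in proj(K,np.array([[.513,-.252,.03]]))[0]];u0,v0=u-50,max(0,v-50);print(u0,v0)
    o.append(cv2.resize(im[v0:v0+100,u0:u0+100],(400,400),interpolation=2))
cv2.imwrite("pics/lidc.png",np.hstack(o))
```

```text
281 142
194 138
```

View pics/lidc.png

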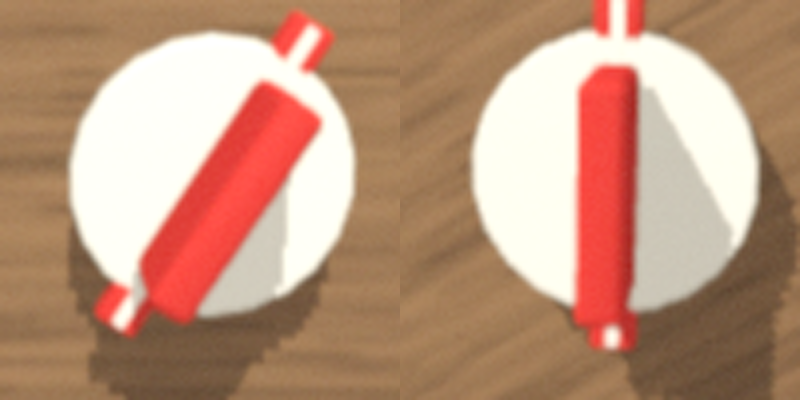

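Both crops show the lid upright. In view 1 the disc centre is (212,174), with ear tips at (317,23) and (113,324). In view 2 the centre is (615,170), with the ear lines at u=619 (top) and u=612 (bottom).

Run:
```python
from h import *
np.set_printoptions(precision=4,suppress=True)
O=[(281,142),(194,138)]
Ks=[cam("wrist",np.load(f"l{i}.npy",allow_pickle=True).item()) for i in(1,2)]
px=lambda i,u,v:(O[i][0]+u/4-.375,O[i][1]+v/4-.375)
c=tri(ray(Ks[0],*px(0,212,174.5)),ray(Ks[1],*px(1,215,170)));print("disc",c)
print(atz(Ks[0],*px(0,212,174.5),.018),atz(Ks[1],*px(1,215,170),.018))
print("bartop",tri(ray(Ks[0],*px(0,237,205)),ray(Ks[1],*px(1,209,196))))
for i,a,b in((0,(317,23),(113,324)),(0,(305,47),(122,320)),(1,(219,15),(212,338))):
    A,B=[atz(Ks[i],*px(i,*p),.018) for p in(a,b)];d=A-B;print((A+B)/2,np.linalg.norm(d),np.degrees(np.arctan2(d[1],d[0])))
s=readout.get_state();x=R.from_quat(s['tcp_rot']).as_matrix()[:,0];print(s['eef_pos'],np.degrees(np.arctan2(x[1],x[0])))
```

```text
disc [ 0.517  -0.2563  0.0149]
[ 0.5177 -0.2558  0.018 ] [ 0.5174 -0.2569  0.018 ]
bartop [ 0.5163 -0.2576  0.0453]
[ 0.5166 -0.2558  0.018 ] 0.09150294525985636 -31.547630087008528
[ 0.5143 -0.2557  0.018 ] 0.0830340043377416 -31.19766823751983
[ 0.5146 -0.2554  0.018 ] 0.08300266368179511 -31.31850670746839
[ 0.4941 -0.2822  0.2094] -28.471336899908344
```

Request:
{"api": "step_arm", "payload": {
  "increments": [
    [[12,13,0],[0,0,-0.05]],
    [[11,13,0],[0,0,0]],
    [[0,0,-30],[0,0,0]],
    [[0,0,-40],[0,0,0]],
    [[0,0,-40],[0,0,0]],
    [[0,0,-40],[0,0,0]],
    [[0,0,-20],[0,0,0]],
    [[0,0,0],[0,0,0]]
  ]
}}

```text
time: 10.87
eef_pos: [0.513, -0.2537, 0.0332]
tcp_rot: [0.963, -0.271, -0.006, -0.002]
contact_force: [-0.3, 1.5, -0.3]
opening: 1.003
finger_force: 0.0
```

Request:
{"api": "step_arm", "payload": {
  "increments": [
    [[0,0,-10],[0,0,0]],
    [[0,0,-5],[0,0,0]],
    [[0,0,0],[0,0,0]],
    [[0,0,0],[0,0,0]],
    [[0,0,0],[0,0,0]]
  ]
}}

```text
time: 11.28
eef_pos: [0.518, -0.2577, 0.0261]
tcp_rot: [0.963, -0.271, 0.001, 0.001]
contact_force: [-0.6, -0.4, 0.3]
opening: 1.001
finger_force: 0.0
```

Request:
{"api": "step_arm", "payload": {
  "increments": [
    [[0,0,0],[0,0,0]],
    [[0,0,0],[0,0,0]],
    [[0,0,0],[0,0,0]],
    [[0,0,0],[0,0,0]],
    [[0,0,0],[0,0,0]],
    [[0,0,0],[0,0,0]],
    [[0,0,0],[0,0,0]],
    [[0,0,0],[0,0,0]]
  ],
  "fingers": -1,
  "grip_force": 60
}}

```text
time: 11.95
eef_pos: [0.517, -0.257, 0.0244]
tcp_rot: [0.963, -0.271, 0.0, 0.0]
contact_force: [-0.2, -0.5, 0.4]
opening: 0.133
finger_force: 58.7
```

Run:
```python
from h import *
np.set_printoptions(precision=4,suppress=True)
s=readout.get_state();x=R.from_quat(s['tcp_rot']).as_matrix()[:,0];print(s['eef_pos'],np.degrees(np.arctan2(x[1],x[0])),s['qpos'],s['opening'],s['contact_force'],s['wrist_torque'])
```

```text
[ 0.517  -0.257   0.0244] -31.46319923472704 [-0.637   0.3323  1.9403 -0.0001  0.8688  1.483 ] 0.13315236545744594 [-0.1656 -0.4722  0.4147] [0.0204 0.0129 0.0116]
```

Request:
{"api": "step_arm", "payload": {
  "increments": [
    [[0,0,20],[0,0,0]],
    [[0,0,40],[0,0,0]],
    [[0,0,40],[0,0,0]],
    [[0,0,40],[0,0,0]],
    [[0,0,40],[0,0,0]],
    [[0,0,20],[0,0,0]]
  ]
}}

```text
time: 12.45
eef_pos: [0.5184, -0.258, 0.2302]
tcp_rot: [0.963, -0.271, 0.004, 0.001]
contact_force: [0.6, -0.6, -0.6]
opening: 0.131
finger_force: 58.6
```

Request:
{"api": "step_arm", "payload": {
  "increments": [
    [[-7,36,0],[0,0,0.117]],
    [[-7,36,0],[0,0,0.117]],
    [[-7,36,0],[0,0,0.117]],
    [[-7,36,0],[0,0,0.117]],
    [[-7,36,0],[0,0,0.117]],
    [[-7,36,0],[0,0,0.117]],
    [[-7,36,0],[0,0,0.116]],
    [[-5,36,0],[0,0,0.116]]
  ]
}}

```text
time: 13.12
eef_pos: [0.4616, 0.0327, 0.2238]
tcp_rot: [0.981, 0.194, -0.0, -0.0]
contact_force: [1.0, 1.6, -1.2]
opening: 0.129
finger_force: 58.7
```

Request:
{"api": "step_arm", "payload": {
  "increments": [
    [[0,0,-40],[0,0,0]],
    [[0,0,-35],[0,0,0]],
    [[0,0,-15],[0,0,0]],
    [[0,0,0],[0,0,0]],
    [[0,0,0],[0,0,0]],
    [[0,0,0],[0,0,0]],
    [[0,0,0],[0,0,0]]
  ]
}}

```text
time: 13.7
eef_pos: [0.4644, 0.0306, 0.1364]
tcp_rot: [0.982, 0.191, 0.002, 0.001]
contact_force: [0.7, -0.3, -2.1]
opening: 0.134
finger_force: 58.8
```

```bash
cat > st.py <<'E'
from h import *
np.set_printoptions(precision=4,suppress=True)
s=readout.get_state();x=R.from_quat(s['tcp_rot']).as_matrix()[:,0];print(s['time'],s['eef_pos'],np.degrees(np.arctan2(x[1],x[0])),s['qpos'][5],s['opening'],s['contact_force'],s['wrist_torque'],s['finger_force'])
E
python3 st.py
python3 - <<'E'
from h import *
K,b=snap("wrist","pics/ins.png")
print(proj(K,np.array([[.4634,.0316,.07]])))
cv2.imwrite("pics/ins_c.png",b)
E
```

```text
13.7 [0.4644 0.0306 0.1364] 22.026441720828814 1.0336826267859107 0.1338547859949762 [ 0.719  -0.2826 -2.1313] [-0.0054 -0.0228 -0.0142] 58.804593086242676
[[277.26739688 231.10261471]]
```

View pics/ins_c.png

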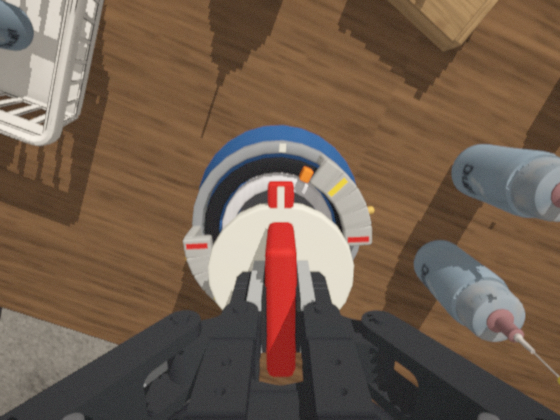

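The lid hangs level over the mouth, its ear (281,195) in line with the white gap mark at (283,150) and clear of the dog at (306,173). Now I lower it.

Request:
{"api": "step_arm", "payload": {
  "increments": [
    [[-1,1,-20],[0,0,0]],
    [[0,0,-15],[0,0,0]],
    [[0,0,-5],[0,0,0]],
    [[0,0,-4],[0,0,0]],
    [[0,0,-3],[0,0,0]],
    [[0,0,0],[0,0,0]],
    [[0,0,0],[0,0,0]]
  ]
}}

```text
time: 14.33
eef_pos: [0.4626, 0.0319, 0.0881]
tcp_rot: [0.982, 0.191, 0.001, 0.0]
contact_force: [0.5, 0.1, -1.1]
opening: 0.129
finger_force: 58.8
```

Request:
{"api": "step_arm", "payload": {
  "increments": [
    [[0,0,-2],[0,0,0]],
    [[0,0,-2],[0,0,0]],
    [[0,0,-1],[0,0,0]],
    [[0,0,-1],[0,0,0]],
    [[0,0,0],[0,0,0]],
    [[0,0,0],[0,0,0]]
  ]
}}

```text
time: 14.83
eef_pos: [0.4627, 0.032, 0.0843]
tcp_rot: [0.982, 0.191, -0.0, 0.0]
contact_force: [-7.2, 0.5, 14.9]
opening: 0.13
finger_force: 61.3
```

```bash
python3 st.py
```

```text
14.8333 [0.4627 0.032  0.0843] 22.073648651288053 1.0356834015782654 0.12996462975329226 [-7.2179  0.521  14.8645] [0.0204 1.1144 0.0028] 61.26018047332764
```

Request:
{"api": "step_arm", "payload": {
  "increments": [
    [[-1,0,0.5],[0,0,0]],
    [[0,0,0],[0,0,0]],
    [[0,0,0],[0,0,0]]
  ]
}}

```text
time: 15.08
eef_pos: [0.4627, 0.032, 0.0843]
tcp_rot: [0.982, 0.191, 0.002, 0.0]
contact_force: [-1.6, 1.4, 7.5]
opening: 0.13
finger_force: 60.3
```

```bash
python3 st.py
```

```text
15.0833 [0.4627 0.032  0.0843] 22.05327286118886 1.0352616532331187 0.12991112695955914 [-1.643   1.3945  7.5304] [0.1148 0.3752 0.0026] 60.26736080646515
```

Request:
{"api": "step_arm", "payload": {
  "increments": [
    [[0,0,0],[0,0,-0.08]],
    [[0,0,0],[0,0,-0.08]],
    [[0,0,0],[0,0,-0.08]],
    [[0,0,0],[0,0,-0.08]],
    [[0,0,0],[0,0,-0.08]],
    [[0,0,0],[0,0,0]],
    [[0,0,0],[0,0,0]]
  ]
}}

```text
time: 15.67
eef_pos: [0.4629, 0.0317, 0.0843]
tcp_rot: [1.0, -0.008, 0.002, 0.0]
contact_force: [-0.8, -0.3, 7.9]
opening: 0.129
finger_force: 60.2
```

```bash
python3 st.py
```

```text
15.6667 [0.4629 0.0317 0.0843] -0.8609547126323133 1.4353383718545865 0.12888071473035276 [-0.8454 -0.3421  7.8823] [-0.0532  0.4357  0.0123] 60.19028306007385
```

Request:
{"api": "step_arm", "payload": {
  "increments": [
    [[0,0,0],[0,0,-0.08]],
    [[0,0,0],[0,0,-0.08]],
    [[0,0,0],[0,0,-0.08]],
    [[0,0,0],[0,0,-0.08]],
    [[0,0,0],[0,0,-0.07]],
    [[0,0,0],[0,0,0]],
    [[0,0,0],[0,0,0]],
    [[0,0,0],[0,0,0]]
  ]
}}

```text
time: 16.33
eef_pos: [0.4629, 0.0318, 0.0844]
tcp_rot: [0.98, -0.201, 0.002, -0.0]
contact_force: [-0.7, -0.0, 7.6]
opening: 0.13
finger_force: 60.2
```

```bash
python3 st.py
python3 - <<'E'
from seg import *
np.set_printoptions(precision=4,suppress=True)
K,b=snap("wrist","pics/fin.png");cal=(.4634,.0316)
def at(r,a,z):a=np.radians(a);return np.array([[cal[0]+r*np.cos(a),cal[1]+r*np.sin(a),z]])
print("half A pred",proj(K,at(.049,-23.3,.0898)),"lock",proj(K,at(.049,18.7-84,.0898)))
for k in('orange','yellow','red'):
    for c,n in blobs(b,k):
        z={'orange':.0742,'yellow':.0898,'red':.114}[k];p=atz(K,*c,z);d=p[:2]-cal
        if np.hypot(*d)<.07:print(k,c,n,p,np.degrees(np.arctan2(d[1],d[0])),np.hypot(*d))
E
```

```text
16.3333 [0.4629 0.0318 0.0844] -23.18810907804138 1.825025537048014 0.13047886129829395 [-0.6588 -0.0044  7.6378] [0.0131 0.3657 0.1086] 60.18747925758362
half A pred [[280.3436 177.2802]] lock [[357.263  206.6379]]
yellow [345.0, 161.2] 18 [ 0.5041 -0.0147  0.0898] -48.69245520356278 0.06167402573212824
yellow [280.6, 177.7] 234 [0.5082 0.0122 0.0898] -23.42532649929502 0.04882393643548894
yellow [279.8, 379.8] 31 [0.4134 0.0532 0.0898] 156.61262212879453 0.054440499365885915
red [357.6, 207.2] 123 [ 0.4921 -0.0104  0.114 ] -55.61818752767234 0.050910829322887645
red [272.2, 202.2] 52 [0.5056 0.0165 0.114 ] -19.70035200364511 0.04486747398916146
red [288.3, 202.4] 43 [0.5034 0.0113 0.114 ] -26.912419079257365 0.04480776040288394
red [280.6, 299.7] 3935 [0.4689 0.029  0.114 ] -25.242150345590737 0.00606828074690133
```

The red ear (split by its white line at u≈280.3) sits directly under the yellow stripe (u=280.6). The wrist torque of 0.11 Nm roughly fits the spring there (about 0.13 Nm), the TCP height shows the lid home, and the grip is 60 N. Handing in.

```bash
python3 -c "
from plant import sign_off;print(sign_off())"
```

```text
the job is handed in; nothing more can be done
None
```

I handed the job in at about 16 s: the slim bottle stands upright in the basket, and the lid is fully home, still gripped and twisted to the yellow half-way marks; the judge's result was not shown.

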